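# Hang, mist and dry the washed feeder baskets

## Task

Set the washed feeder baskets to dry: first pull the dryer's black fader fully back to its red off line, then hook every basket standing on the table onto the rail and slide it along, under the green keeper strip, until the whole basket is past the green mark. When all hang there, and with the dryer still off, press the blue cap of the disinfectant bottle all the way down briefly and let it spring up; then slide the fader to the green speed mark. Leave the black can and the white jar lid where they are.

Things in the scene. Friction and masses are not known exactly. Their poses are not given: they have to be found in the camera images.
- drying_rail: fixed drying rail: square steel bar, 12 x 12 mm, along own y, its axis 150 mm above the table at own x = 0, between two 16 mm posts at own y = -210 and +210 mm (feet 70 x 50 mm). Origin on the table under the bar's middle; own +x points away from the robot. A hung basket's underside is 56 mm above the table. Three baskets side by side fit past the mark
- keeper (a point): middle of the green keeper strip, fixed above the bar's far side: rail y -50 to +210 mm, x 6 to 20 mm, z 170 to 176 mm. Beneath it a hook cannot be put on or taken off (it rises at most 8 mm) but slides freely along the bar
- rail_mark (a point): green band on the bar, this point on the bar's axis where the keeper strip begins (rail y = -50 mm); a basket is past it when all its 60 mm width lies on the rail's +y side of it
- load_point (a point): point on the bar's axis in the middle of the open end (rail y = -125 mm; open from -195 to -60). Put hooks on here from the robot's side, opening forward, lip over the bar and basket under it, then lower and slide to +y
- basket_1: green slotted basket with syringes and a teat fixed in it, about 0.22 kg, 80 (own x) x 60 (own y) x 40 mm high, origin at the centre of its underside; stands upright on the table at the start, own +x roughly away from the robot. A steel strip hook rises from it with an orange grip tab on top, 152 mm high in all. May be absent (None from the start).
- basket_1_tab (a point): centre of the orange grip tab of the green basket: 22 mm (basket's x) x 16 mm (basket's y) x 46 mm high (z 106 to 152 mm over the basket's underside), at basket x = -16 mm. Pinch it across the basket's y
- basket_1_hook (a point): inside top of the green basket's hook, at its x = 0, z = 100 mm; rests on the bar when hung. Strip 6 mm thick, 30 mm wide along y: stem at x -17 to -11 mm from the basket up, top strip to x +17 mm, lip at x 11 to 17 mm hanging down to z 75 mm. Inside 22 mm wide; the bar enters from +x through the 35 mm gap between the basket's rim (z 40) and the lip's end (z 75)
- basket_2: black slotted basket with syringes and a teat fixed in it, about 0.22 kg, 80 (own x) x 60 (own y) x 40 mm high, origin at the centre of its underside; stands upright on the table at the start, own +x roughly away from the robot. A steel strip hook rises from it with an orange grip tab on top, 152 mm high in all. May be absent (None from the start).
- basket_2_tab (a point): centre of the orange grip tab of the black basket: 22 mm (basket's x) x 16 mm (basket's y) x 46 mm high (z 106 to 152 mm over the basket's underside), at basket x = -16 mm. Pinch it across the basket's y
- basket_2_hook (a point): inside top of the black basket's hook, at its x = 0, z = 100 mm; rests on the bar when hung. Strip 6 mm thick, 30 mm wide along y: stem at x -17 to -11 mm from the basket up, top strip to x +17 mm, lip at x 11 to 17 mm hanging down to z 75 mm. Inside 22 mm wide; the bar enters from +x through the 35 mm gap between the basket's rim (z 40) and the lip's end (z 75)
- basket_3: white slotted basket with syringes and a teat fixed in it, about 0.22 kg, 80 (own x) x 60 (own y) x 40 mm high, origin at the centre of its underside; stands upright on the table at the start, own +x roughly away from the robot. A steel strip hook rises from it with an orange grip tab on top, 152 mm high in all. May be absent (None from the start).
- basket_3_tab (a point): centre of the orange grip tab of the white basket: 22 mm (basket's x) x 16 mm (basket's y) x 46 mm high (z 106 to 152 mm over the basket's underside), at basket x = -16 mm. Pinch it across the basket's y
- basket_3_hook (a point): inside top of the white basket's hook, at its x = 0, z = 100 mm; rests on the bar when hung. Strip 6 mm thick, 30 mm wide along y: stem at x -17 to -11 mm from the basket up, top strip to x +17 mm, lip at x 11 to 17 mm hanging down to z 75 mm. Inside 22 mm wide; the bar enters from +x through the 35 mm gap between the basket's rim (z 40) and the lip's end (z 75)
- nozzle_top (a point): centre of the top of the blue round cap (40 mm diameter, 190 mm above the table when up) on the fixed green disinfectant bottle (68 mm diameter)
- nozzle (a joint): travel of the cap: 0 up, 0.012 m fully down; spring of 2 N at the top to 7 N at the bottom, comes up by itself
- dryer_control: fixed white control box 100 (own x) x 190 (own y) x 50 mm, origin at the centre of its underside; the fader's track runs along own y on its top; own +y points roughly away from the robot
- fader_top (a point): centre of the top of the black fader grip: 28 mm (box's x) x 20 mm (box's y) x 40 mm high, standing on the box's top, so its top is 90 mm above the table; slides with 1.5 N friction and stays where it is left
- fader (a joint): fader travel: 0 = fully back (towards the box's -y, nearest the robot), level with the red off line; up to 0.12 m along the box's +y
- speed_mark: flat green plate 26 x 7 mm (1.5 mm thick) on the box's top beside the track, axes like the box's; the fader is at it when fader_top has the same position along the box's y
- black_can: bystander: loose black can 86 mm diameter, 110 mm high, filled with paper; origin under its centre
- jar_lid: bystander: loose white lid 90 mm diameter, 12 mm high; origin under its centre

How it is judged:
By the outcome, as a careful person would: the job done as asked, in the order asked, and still so for the second after the job is handed in, with the robot touching nothing.
Of basket_1, basket_2, basket_3 only 2 to 3 are there at a start; the rules pass over those that are not, and their reading is None.
At some moment in a run one of basket_1, basket_2, basket_3 may be knocked a few centimetres aside while the robot is not near it.
Once in a run the grip may slacken for a moment while it holds something.
It also fails if it takes over 210 s, if anything falls off the work surface, if the arm or the gripper's body presses on something with over 40 N, if the wrist force passes 120 N, or if a joint passes its speed limit or range.

## Robot

A 7-joint arm with a two-finger parallel gripper is mounted at the origin on the work surface. World frame = base frame: x ahead of the robot, y to its left, z up, the work surface at z = 0. Lengths are in m, angles in rad, forces in N, time in s.
With the tool pointing down it reaches from about 0.425 to 0.875 m from the base axis. Payload 8.4 kg.
Tool frame: the origin (TCP) lies on the centre line of the jaws, within the pads' length; the fingertips stand 14 mm ahead of it and the grasp point (between the pads) lies 5 mm behind it (robot.tcp_to_tips is the distance from the TCP to the fingertips, in m); z points along the fingers, y is the line along which they close (so a half turn about z gives the same grasp; the last joint's range is limited). The gripper opens to 87 mm and grips with 3 to 60 N. Pads are 19 mm wide; open, the fingers measure 117 mm over their backs; the gripper's body (75 mm by 190 mm) begins 51 mm behind the grasp point.
Start: joints at [1.111, 0.333, 0.04, 1.465, -0.013, 1.343, -0.059], TCP at [0.229, -0.608, 0.237] pointing down, gripper open.
Joint ranges: [-2.58, 2.58], [-0.38, 2.09], [-1.3, 1.39], [0.25, 2.4], [-1.5, 4.64], [0.08, 2.09], [-2.65, 2.65]. Speed limits (rad/s): [2.22, 2.22, 2.79, 2.79, 3.14, 3.14, 3.14].

## Interface

Orientations are given as a unit quaternion [x, y, z, w].
In Python, from station import telemetry, camera, calibration, job, robot gives the robot as it stands. The module is installed in compiled form; this text tells all that it offers.
- The arm moves only by the tool move_arm, never from a script. Its argument "targets" is a list of rows, each a list of 3 entries, a list of its own where there are three numbers: the turn, a rotation vector about the tool's x, y, z as a fraction of full scale, then the shift along the tool's x, y, z as a fraction of full scale, then the opening, from 0 (shut) to 1 (fully open). A call has 1 to 10 rows; each row shifts and turns the commanded pose from where the row before left it, along the tool's axes as they then stand; what a row does not reach is not made up. Full scale, the value 1, is 10 cm for a shift and 90 degrees for a turn. A row lasts 1/12 s, in which the tool goes at most 41.7 mm and 7.16 degrees, less where a joint would pass 70% of its speed; a pose out of reach is approached as far as the arm can. A call with a number of a shift or a turn outside -1 to 1 is refused whole. A call with a gripper value outside its range is refused whole. The fingers move at their own pace and stop on an object; "force" is the grip in N (left out, the last holds). Time passes only in rows, so rows that do not move let the fingers close. It gives the time, the measured TCP pose, the force, the opening and the grip force at its end, in the units of the state.
- telemetry.get_state(): the state, without advancing time (a new reading comes with each control period).
- camera(name): name is "scene" or "side" or "wrist"; returns the picture (480x640x3 uint8, blue, green, red); there is no depth.
- calibration(name): a dict with "fov_y" (degrees; the focal length in pixels is half the picture's height over the tangent of half this angle, whatever the lens; pixels are square), "cx", "cy" (the principal point, pixels), "world_from_camera" (4x4, takes a point from camera to world coordinates); the wrist camera has in their place "mount" (4x4, takes a point from camera to tool coordinates, whose origin is the TCP and whose axes are the flange's). Camera axes: x right, y down, z forward; pixel columns grow to the right and rows downward; lengths in m; the calibration is good to about 2 mm. A picture is of the moment at which its call begins: read the wrist's pose just before it. calibration takes no time and is no camera call.
- job.finish_job(): hands the job in; it is judged then, once.
The state is a dict: "t": time; "joint_pos": joint angles; "qvel": joint speeds; "effort": joint torques, N m; "eef_pos": TCP position; "tool_rot": TCP orientation; "ft_force": force on the tool from outside, world axes, zero at the start; "torque": the same for the moment, N m; "gripper_width": finger opening in m; "grasp_force": force on a finger pad.
Only numpy, scipy, OpenCV 4.12 (cv2) and the standard library are available. Lean on these libraries where they do the work, as an engineer would, in place of code of your own. Each camera call takes 0.05 s, during which the arm holds its last target. There are 200 camera calls.

## Working session

There is one attempt and no reset: what is moved stays moved. The work goes in short steps, Python scripts to look and compute and a tool call to move; the robot and the scene stay as the last step left them, time stands still between calls to the robot, and variables do not carry over. Pictures are saved under pics/ and viewed, at most 15 in all, crops included, and the job is handed in when it is done.

Besides the shell and the picture viewer there is one more tool, called after "Request:" by a JSON object that holds its "name" and its "arguments", one argument or row to a line. move_arm: Moves the arm, as the interface text tells. Shift numbers are shares of 10 cm and turn numbers shares of 90 degrees, none past 1 either way. Its arguments: {"type":"object","properties":{"targets":{"type":"array","items":{"type":"array"}},"force":{"type":"number"}},"required":["targets"]}

```bash
mkdir -p pics; python3 - <<'E'
from station import telemetry, camera, calibration
import cv2
for n in ("scene","side"):
    cv2.imwrite(f"pics/{n}0.png",camera(n)); print(n,{k:(v.round(4).tolist() if hasattr(v,'round') and not isinstance(v,float) else v) for k,v in calibration(n).items()})
print(calibration("wrist")); s=telemetry.get_state(); print(s)
E
```

```text
scene {'fov_y': 52.02557647796762, 'cx': 325.83941317016547, 'cy': 243.09309149815655, 'world_from_camera': [[0.1006, 0.548, -0.8304, 1.6866], [0.9947, -0.0743, 0.0714, -0.083], [-0.0226, -0.8332, -0.5525, 0.9059], [0.0, 0.0, 0.0, 1.0]]}
side {'fov_y': 44.71870322755603, 'cx': 321.98355137274785, 'cy': 241.8686509504556, 'world_from_camera': [[-0.7448, -0.4768, 0.4669, -0.2675], [-0.6673, 0.53, -0.5233, 0.9246], [0.0021, -0.7013, -0.7129, 1.3533], [0.0, 0.0, 0.0, 1.0]]}
{'fov_y': 67.47212400999554, 'cx': 311.1433260096248, 'cy': 239.46397080464513, 'mount': array([[ 3.71662455e-04, -9.57982374e-01, -2.86826834e-01,
         7.93494535e-02],
       [ 9.99999912e-01,  3.00778406e-04,  2.91193156e-04,
        -9.41306905e-04],
       [-1.92686593e-04, -2.86826917e-01,  9.57982402e-01,
        -1.48239364e-01],
       [ 0.00000000e+00,  0.00000000e+00,  0.00000000e+00,
         1.00000000e+00]])}
{'t': 0.1, 'joint_pos': array([ 1.11081422,  0.3338507 ,  0.0398495 ,  1.46619332, -0.01336546,
        1.34327077, -0.05848616]), 'qvel': array([ 0.00155549, -0.00068829,  0.00084934, -0.002676  , -0.00158425,
       -0.00062872, -0.00076512]), 'effort': array([ 4.63759963e-03, -6.57805324e+01,  1.34066820e+00, -4.04708290e+01,
       -5.96012967e-02,  4.08934895e-02,  1.15939797e-04]), 'eef_pos': array([ 0.2292925 , -0.60778729,  0.23573597]), 'tool_rot': array([ 9.83770797e-01,  1.79428226e-01, -1.90958558e-04, -7.03020180e-04]), 'ft_force': array([-0.0562068 , -0.14978194, -0.25919101]), 'torque': array([ 0.0288686 ,  0.10964589, -0.0622719 ]), 'grasp_force': 0.0, 'gripper_width': 0.08689084122724627}
```

View pics/scene0.png

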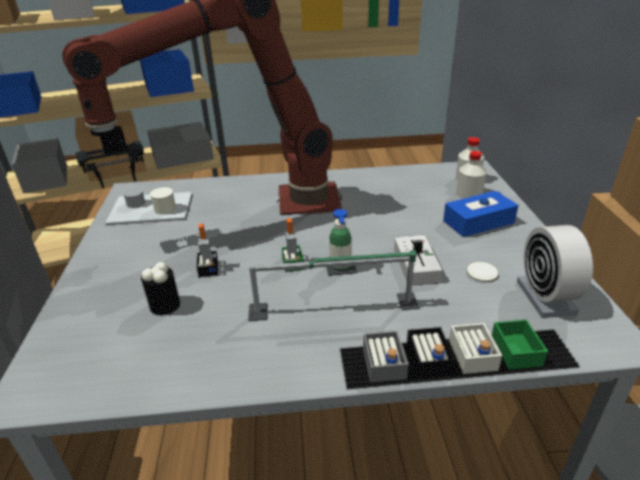

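View pics/side0.png

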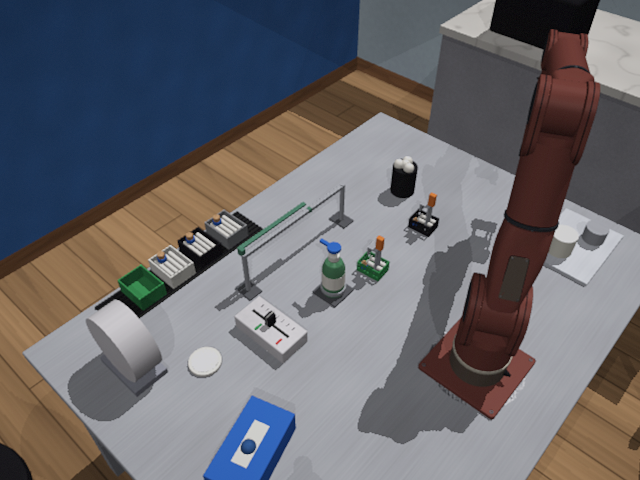

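The pictures show two baskets: the green one (tab at about scene 290,228 / side 379,243) and the black one (scene 202,230 / side 432,200). There's no white one. The rail, bottle, control box, can and lid are all visible. I'll enlarge these areas next.

```bash
python3 - <<'E'
import cv2
a=cv2.imread("pics/side0.png")
cv2.imwrite("pics/s1.png",cv2.resize(a[140:380,185:445][:195],None,fx=3,fy=3,interpolation=cv2.INTER_CUBIC))
cv2.imwrite("pics/s2.png",cv2.resize(a[280:370,190:320],None,fx=6,fy=6,interpolation=cv2.INTER_CUBIC))
b=cv2.imread("pics/scene0.png")
cv2.imwrite("pics/c1.png",cv2.resize(b[200:330,185:445],None,fx=3,fy=3,interpolation=cv2.INTER_CUBIC))
E
```

```text
(no output)
```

View pics/s1.png

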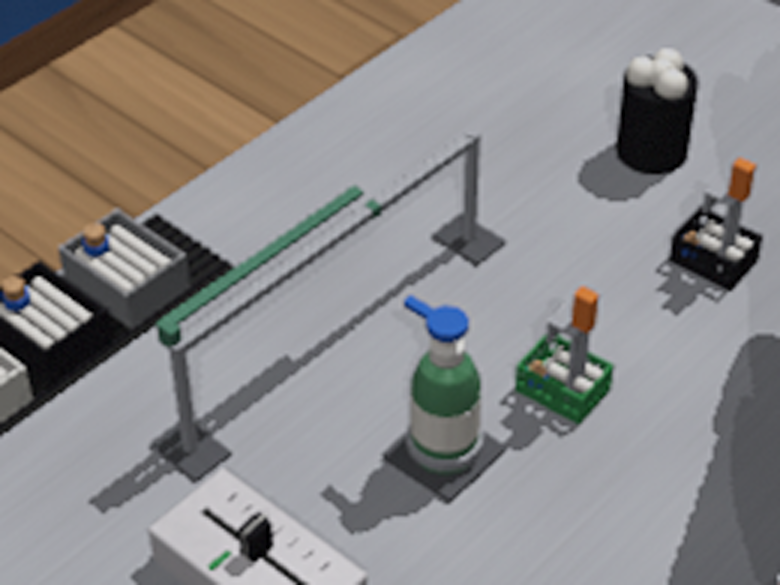

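View pics/s2.png

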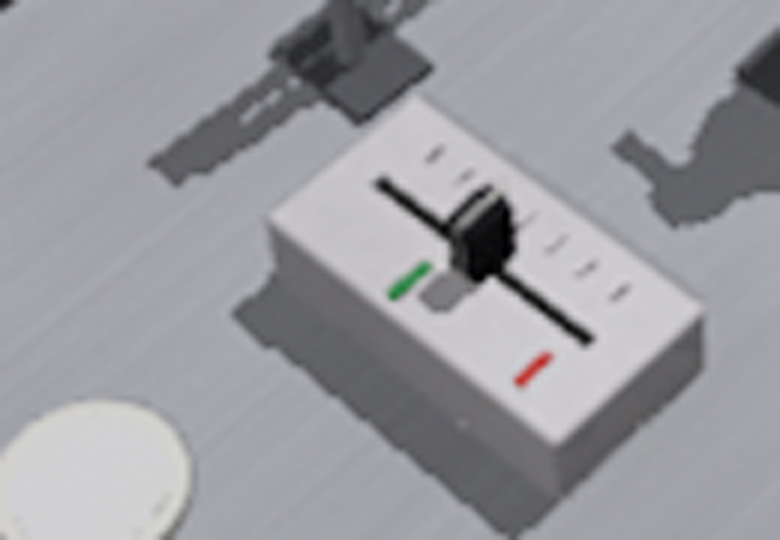

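View pics/c1.png

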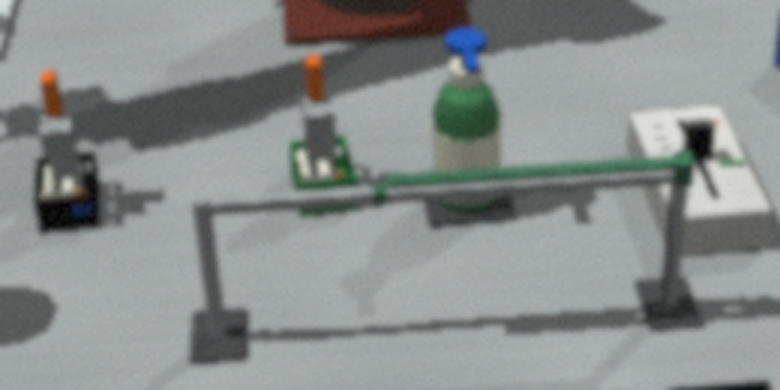

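The enlarged crops are clear. In s1 the tab tops are at (588,293) for green and (744,163) for black, the bar ends at (180,345) and (474,140), and the cap at (448,317). In s2 the track runs (380,183) to (590,340), with the green mark at (410,281).

```bash
cat > h.py <<'E'
import numpy as np
from station import telemetry, camera, calibration
from scipy.spatial.transform import Rotation as R
def ray(n,p,s=None):
    c=calibration(n); f=240/np.tan(np.radians(c["fov_y"]/2))
    d=np.array([(p[0]-c["cx"])/f,(p[1]-c["cy"])/f,1])
    if n=="wrist":
        T=np.eye(4);T[:3,:3]=R.from_quat(s["tool_rot"]).as_matrix();T[:3,3]=s["eef_pos"];T=T@c["mount"]
    else: T=np.array(c["world_from_camera"])
    return T[:3,3],T[:3,:3]@d
def atz(r,z): o,d=r; return (o+d*(z-o[2])/d[2]).round(4)
def tri(*rs):
    A=0;b=0
    for o,d in rs:
        d=d/np.linalg.norm(d);P=np.eye(3)-np.outer(d,d);A=A+P;b=b+P@o
    x=np.linalg.solve(A,b)
    return x.round(4), [round(float(np.linalg.norm(np.cross(x-o,d/np.linalg.norm(d)))),4) for o,d in rs]
s1=lambda x,y:ray("side",(185+x/3,140+y/3)); s2=lambda x,y:ray("side",(190+x/6,280+y/6)); c1=lambda x,y:ray("scene",(185+x/3,200+y/3))
E
python3 - <<'E'
from h import *
for n,a,b,z in [("gtop",(588,293),(314,58),.152),("gbot",(581,325),(316,98),.106),("btop",(744,163),(48,73),.152),("bbot",(738,197),(55,113),.106),("railR",(474,140),(205,208),.156),("railL",(180,345),(683,172),.156),("band",(374,207),(380,190),.15),("noz",(448,317),(467,40),.19)]:
    print(n,tri(s1(*a),c1(*b)),"side",atz(s1(*a),z),"scene",atz(c1(*b),z))
for n,p in [("g",[(517,375),(555,337),(612,368),(572,402)]),("b",[(675,240),(710,205),(760,243),(727,270)])]:
    print(n,[atz(s1(*q),.04)[:2].tolist() for q in p])
for n,p,z in [("trackfar",(380,183),.05),("tracknear",(590,340),.05),("red",(533,369),.0515),("green",(410,281),.0515),("fad",(487,203),.09),("c1",(270,218),.05),("c2",(415,95),.05),("c3",(704,310),.05),("c4",(558,443),.05)]: print(n,atz(s2(*p),z))
print("fadscene",tri(s2(487,203),c1(700,125)))
E
```

```text
gtop (array([ 0.4041, -0.0827,  0.1503]), [0.003, 0.003]) side [ 0.4031 -0.085   0.152 ] scene [ 0.4104 -0.0802  0.152 ]
gbot (array([ 0.4075, -0.0827,  0.1042]), [0.0019, 0.0019]) side [ 0.4064 -0.0836  0.106 ] scene [ 0.4125 -0.0812  0.106 ]
btop (array([ 0.4   , -0.3454,  0.1513]), [0.0014, 0.0014]) side [ 0.3998 -0.3467  0.152 ] scene [ 0.403  -0.3439  0.152 ]
bbot (array([ 0.3999, -0.3459,  0.1037]), [0.0011, 0.0011]) side [ 0.3987 -0.345   0.106 ] scene [ 0.4049 -0.3441  0.106 ]
railR (array([ 0.6385, -0.1873,  0.1458]), [0.0033, 0.0033]) side [ 0.6311 -0.1821  0.156 ] scene [ 0.6558 -0.183   0.156 ]
railL (array([0.6479, 0.2313, 0.1515]), [0.0048, 0.0048]) side [0.6432 0.2292 0.156 ] scene [0.6575 0.2333 0.156 ]
band (array([ 0.6414, -0.0341,  0.152 ]), [0.0026, 0.0026]) side [ 0.6429 -0.0388  0.15  ] scene [ 0.641  -0.0318  0.15  ]
noz (array([0.4587, 0.0644, 0.1911]), [0.0043, 0.0043]) side [0.459  0.0586 0.19  ] scene [0.4612 0.0678 0.19  ]
g [[0.447, -0.038], [0.4515, -0.1053], [0.3812, -0.11], [0.383, -0.0465]]
b [[0.4452, -0.3076], [0.4496, -0.3801], [0.3734, -0.3658], [0.376, -0.3067]]
trackfar [0.549 0.298 0.05 ]
tracknear [0.414  0.2961 0.05  ]
red [0.4212 0.3251 0.0515]
green [0.497  0.3284 0.0515]
fad [0.4798 0.2928 0.09  ]
c1 [0.5721 0.3462 0.05  ]
c2 [0.5752 0.2503 0.05  ]
c3 [0.387  0.2498 0.05  ]
c4 [0.3863 0.3448 0.05  ]
fadscene (array([0.4827, 0.2957, 0.0872]), [0.0043, 0.0043])
```

Request:
{"name": "move_arm", "arguments": {
  "targets": [
    [[0, 0, 0.077], [0, 0, -0.2], 1],
    [[0, 0, 0.077], [0, 0, -0.2], 1],
    [[0, 0, 0.077], [0, 0, -0.2], 1],
    [[0, 0, 0], [0.25, -0.1, 0], 1],
    [[0, 0, 0], [0.25, -0.2, 0], 1],
    [[0, 0, 0], [0.25, -0.3, 0], 1],
    [[0, 0, 0], [0.25, -0.3, 0], 1],
    [[0, 0, 0], [0.2, -0.3, 0], 1],
    [[0, 0, 0], [0.2, -0.3, 0], 1],
    [[0, 0, 0], [0.2, -0.3, 0], 1]
  ]
}}

```text
t: 0.93
eef_pos: [0.3905, -0.4267, 0.2962]
tool_rot: [1.0, -0.001, -0.0, -0.0]
ft_force: [1.6, -0.7, -0.1]
gripper_width: 0.0869
grasp_force: 0.0
```

Request:
{"name": "move_arm", "arguments": {
  "targets": [
    [[0, 0, 0], [0.2, -0.2, 0], 1],
    [[0, 0, 0], [0.1, -0.1, 0], 1],
    [[0, 0, 0], [0, 0, 0], 1],
    [[0, 0, 0], [0, 0, 0], 1]
  ]
}}

```text
t: 1.27
eef_pos: [0.4202, -0.3979, 0.2962]
tool_rot: [1.0, -0.0, -0.0, -0.0]
ft_force: [-0.3, 0.1, 0.4]
gripper_width: 0.0872
grasp_force: 0.0
```

```bash
python3 - <<'E'
from h import *; import cv2,pickle
s=telemetry.get_state(); cv2.imwrite("pics/w1.png",camera("wrist")); pickle.dump(s,open("w1.pkl","wb"))
print(s["t"],s["eef_pos"],s["tool_rot"],s["joint_pos"])
E
```

```text
1.2667 [ 0.42019714 -0.3979296   0.29622779] [ 9.99999934e-01 -1.30113600e-04 -3.01757718e-04 -1.58010614e-04] [ 0.74731863  0.16844911 -0.07594778  1.54837035  0.01298567  1.42593077
 -0.90049803]
```

Request:
{"name": "move_arm", "arguments": {
  "targets": [
    [[0, 0, 0], [0.1, -0.2, 0], 1],
    [[0, 0, 0], [0.1, -0.3, 0], 1],
    [[0, 0, 0], [0.1, -0.3, 0], 1],
    [[0, 0, 0], [0, -0.3, 0], 1],
    [[0, 0, 0], [0, -0.3, 0], 1],
    [[0, 0, 0], [0, -0.3, 0], 1],
    [[0, 0, 0], [0, -0.2, 0], 1],
    [[0, 0, 0], [0, -0.1, 0], 1],
    [[0, 0, 0], [0, 0, 0], 1],
    [[0, 0, 0], [0, 0, 0], 1]
  ]
}}

```text
t: 2.15
eef_pos: [0.4499, -0.2002, 0.2966]
tool_rot: [1.0, -0.002, 0.0, 0.0]
ft_force: [0.1, -1.3, 0.3]
gripper_width: 0.0869
grasp_force: 0.0
```

```bash
python3 - <<'E'
from h import *; import cv2,pickle,numpy as np
s=telemetry.get_state(); im=camera("wrist"); cv2.imwrite("pics/w2.png",im); pickle.dump(s,open("w2.pkl","wb"))
print(s["t"],s["eef_pos"],s["tool_rot"])
a=cv2.imread("pics/w1.png"); 
cv2.imwrite("pics/w12.png",np.hstack([cv2.resize(a,(400,300)),cv2.resize(im,(400,300))]))
E
```

```text
2.15 [ 0.44989615 -0.20024527  0.29659871] [ 9.99998272e-01 -1.83267689e-03  4.94441898e-06  3.10722461e-04]
```

View pics/w12.png

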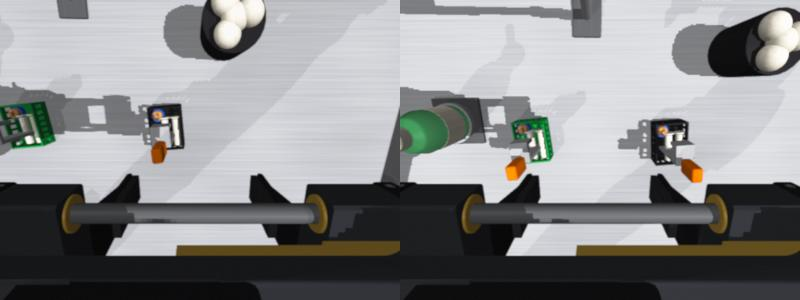

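Both baskets show in w2: orange tabs at about (513,168) and (691,170) in the montage. I'll enlarge for yaw and tab position.

```bash
python3 - <<'E'
import cv2,numpy as np
a=cv2.imread("pics/w1.png");b=cv2.imread("pics/w2.png")
r=lambda i,x,y:cv2.resize(i[y:y+150,x:x+130],None,fx=3,fy=3,interpolation=cv2.INTER_CUBIC)
cv2.imwrite("pics/z1.png",np.hstack([r(b,150,160),r(b,380,160)]))
E
```

```text
(no output)
```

View pics/z1.png

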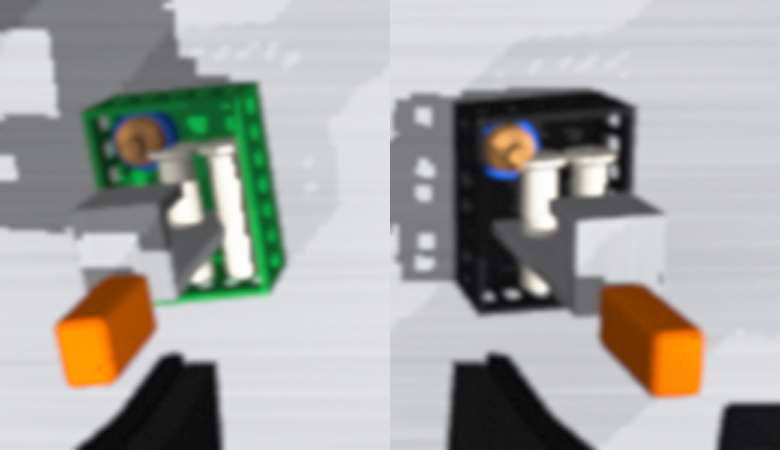

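```bash
python3 - <<'E'
from h import *; import pickle
s=pickle.load(open("w2.pkl","rb"))
g=lambda x,y:ray("wrist",(150+x/3,160+y/3),s); k=lambda x,y:ray("wrist",(380+(x-390)/3,160+y/3),s)
print("gtab",atz(g(89,352),.152),tri(g(89,352),s1(588,293)))
print("btab",atz(k(677,364),.152),tri(k(677,364),s1(744,163)))
def yaw(a,b): d=(b-a); return np.degrees(np.arctan2(d[1],d[0])),np.hypot(d[0],d[1])
print("g yaw", yaw(atz(g(72,385),.152),atz(g(58,328),.152)),yaw(atz(g(122,378),.152),atz(g(106,318),.152)),yaw(atz(g(268,290),.04),atz(g(235,97),.04)),"90-:",yaw(atz(g(106,318),.152),atz(g(58,328),.152)))
print("b yaw",yaw(atz(k(655,393),.152),atz(k(652,335),.152)),yaw(atz(k(700,395),.152),atz(k(702,333),.152)),yaw(atz(k(635,190),.04),atz(k(632,108),.04)), yaw(atz(k(665,213),.106),atz(k(558,205),.106)))
E
```

```text
gtab [ 0.4069 -0.0838  0.152 ] (array([ 0.405 , -0.0845,  0.151 ]), [0.0019, 0.0019])
btab [ 0.4022 -0.3443  0.152 ] (array([ 0.4007, -0.3463,  0.1506]), [0.0014, 0.0014])
g yaw (np.float64(6.305445977268628), np.float64(0.01821016199818113)) (np.float64(8.130102354156016), np.float64(0.019091883092036757)) (np.float64(5.776805488047676), np.float64(0.07749354811853694)) 90-: (np.float64(101.84826623841444), np.float64(0.014611296999239999))
b yaw (np.float64(9.512537602278979), np.float64(0.018757931655702303)) (np.float64(6.084693865268727), np.float64(0.019811612756158944)) (np.float64(8.705794176576443), np.float64(0.032372982562624684)) (np.float64(85.27688821020972), np.float64(0.03521959681768094))
```

```bash
python3 - <<'E'
from h import *; import pickle
s=pickle.load(open("w2.pkl","rb"))
k=lambda x,y:ray("wrist",(380+(x-390)/3,160+y/3),s)
def yaw(a,b): d=(b-a); return np.degrees(np.arctan2(d[1],d[0])).round(1),np.hypot(d[0],d[1]).round(4)
print(yaw(atz(k(478,310),0),atz(k(458,103),0)),yaw(atz(k(598,92),0),atz(k(458,103),0)),yaw(atz(k(634,108),.04),atz(k(478,122),.04)))
print(yaw(atz(k(478,310),.04),atz(k(458,103),.04)))
# minarea of black tab in w1
import cv2
for n in "w1","w2":
    im=cv2.imread(f"pics/{n}.png").astype(int); s=pickle.load(open(n+".pkl","rb"))
    m=((im[...,2]>225)&(im[...,1]>90)&(im[...,1]<160)&(im[...,0]<60)).astype(np.uint8)
    c,_=cv2.findContours(m,cv2.RETR_EXTERNAL,cv2.CHAIN_APPROX_NONE)
    for q in c:
        if cv2.contourArea(q)<100: continue
        p=np.array([atz(ray("wrist",x,s),.152)[:2] for x in q[:,0].astype(float)],np.float32)
        print(n,q[:,0].mean(0),cv2.minAreaRect(p*1000))
E
```

```text
(np.float64(9.4), np.float64(0.0929)) (np.float64(94.4), np.float64(0.0579)) (np.float64(95.1), np.float64(0.0588))
(np.float64(9.4), np.float64(0.0844))
w2 [475.53225806 280.87096774] ((402.8459167480469, -344.31097412109375), (19.340530395507812, 12.227161407470703), 6.009389400482178)
w2 [178.53125 276.96875] ((407.23919677734375, -82.89806365966797), (19.51958465576172, 14.080127716064453), 5.376725673675537)
```

Request:
{"name": "move_arm", "arguments": {
  "targets": [
    [[0, 0, 0], [0.1, -0.25, 0], 1],
    [[0, 0, 0], [0.1, -0.35, 0], 1],
    [[0, 0, 0], [0.1, -0.35, 0], 1],
    [[0, 0, 0], [0, -0.35, 0], 1],
    [[0, 0, 0], [0, -0.35, 0], 1],
    [[0, 0, 0], [0, -0.35, 0], 1],
    [[0, 0, 0], [0, -0.2, 0], 1],
    [[0, 0, 0], [0, 0, 0], 1],
    [[0, 0, 0], [0, 0, 0], 1]
  ]
}}

```text
t: 2.95
eef_pos: [0.4812, 0.0205, 0.2964]
tool_rot: [1.0, -0.001, -0.0, 0.0]
ft_force: [-0.3, -0.2, 0.5]
gripper_width: 0.087
grasp_force: 0.0
```

```bash
python3 - <<'E'
from h import *; import cv2,pickle
s=telemetry.get_state(); cv2.imwrite("pics/w3.png",camera("wrist")); pickle.dump(s,open("w3.pkl","wb"))
print(s["t"],s["eef_pos"],s["tool_rot"])
E
```

```text
2.95 [0.4812353  0.02051544 0.29644971] [ 9.99999445e-01 -1.04930324e-03 -8.75428056e-05  3.60245911e-05]
```

Request:
{"name": "move_arm", "arguments": {
  "targets": [
    [[0, 0, 0], [0, -0.25, 0], 1],
    [[0, 0, 0], [0, -0.35, 0], 1],
    [[0, 0, 0], [0, -0.35, 0], 1],
    [[0, 0, 0], [0, -0.35, 0], 1],
    [[0, 0, 0], [0, -0.35, 0], 1],
    [[0, 0, 0], [0, -0.35, 0], 1],
    [[0, 0, 0], [0, -0.35, 0], 1],
    [[0, 0, 0], [0, -0.25, 0], 1],
    [[0, 0, 0], [0, -0.15, 0], 1],
    [[0, 0, 0], [0, 0, 0], 1]
  ]
}}

```text
t: 3.83
eef_pos: [0.4818, 0.2978, 0.2958]
tool_rot: [1.0, -0.0, -0.001, -0.001]
ft_force: [-0.8, -0.1, -0.6]
gripper_width: 0.0871
grasp_force: 0.0
```

```bash
python3 - <<'E'
from h import *; import cv2,pickle,numpy as np
s=telemetry.get_state(); im=camera("wrist"); cv2.imwrite("pics/w4.png",im); pickle.dump(s,open("w4.pkl","wb"))
print(s["t"],s["eef_pos"],s["tool_rot"])
a=cv2.imread("pics/w3.png")
cv2.imwrite("pics/w34.png",np.vstack([im[:300],a[:300]]))
E
```

```text
3.8333 [0.48178734 0.29779083 0.29584239] [ 9.99999475e-01 -4.55841507e-04 -7.20498810e-04 -5.68325839e-04]
```

View pics/w34.png

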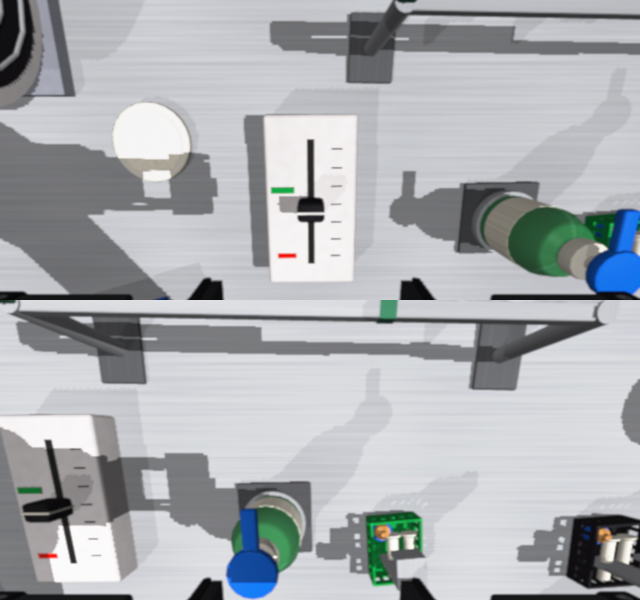

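Top (w4): fader top at (311,212), green mark (283,190), red mark (287,256). Bottom (w3, rows offset by 300): bar runs (16,308) to (605,313), band at (388,310), cap centre (252,575).

```bash
python3 - <<'E'
from h import *; import pickle
S3=pickle.load(open("w3.pkl","rb"));S4=pickle.load(open("w4.pkl","rb"))
w=lambda s,x,y:ray("wrist",(x,y),s)
for n,p,z in [("fad",(311,212),.09),("green",(283,190),.0515),("red",(287,256),.0515),("tf",(311,140),.05),("tn",(311,262),.05),("c",(265,115),.05),("c",(356,115),.05),("c",(353,281),.05),("c",(270,279),.05),("rail+",(404,8),.156)]: print(n,atz(w(S4,*p),z))
for n,p,z in [("rail+",(16,8),.156),("rail-",(605,12),.156),("band",(388,10),.156),("cap",(252,275),.19),("foot",(496,56),0),("foot",(120,52),0)]: print(n,atz(w(S3,*p),z))
print("cap",tri(w(S3,252,275),s1(448,317)),tri(w(S4,615,270),w(S3,252,275)))
print("fad",tri(w(S4,311,212),w(S3,47,209),s2(487,203)))
print("band",tri(w(S3,388,10),s1(374,207)),"R",tri(w(S3,605,12),s1(474,140)),"L",tri(w(S3,16,8),w(S4,404,8),s1(180,345)))
E
```

```text
fad [0.4833 0.2991 0.09  ]
green [0.4995 0.3298 0.0515]
red [0.4229 0.327  0.0515]
tf [0.5522 0.2991 0.05  ]
tn [0.415  0.2992 0.05  ]
c [0.5772 0.3468 0.05  ]
c [0.5772 0.2525 0.05  ]
c [0.391  0.2494 0.05  ]
c [0.3936 0.3478 0.05  ]
rail+ [0.6437 0.2338 0.156 ]
rail+ [0.644  0.2286 0.156 ]
rail- [ 0.6408 -0.186   0.156 ]
band [ 0.6423 -0.0329  0.156 ]
cap [0.4558 0.0666 0.19  ]
foot [ 0.6413 -0.186   0.    ]
foot [0.646  0.2346 0.    ]
cap (array([0.4567, 0.0643, 0.1955]), [0.0019, 0.0019]) (array([0.4574, 0.0668, 0.1884]), [0.0021, 0.0021])
fad (array([0.4831, 0.294 , 0.0841]), [0.0052, 0.0029, 0.0038])
band (array([ 0.6412, -0.0343,  0.1543]), [0.0019, 0.0019]) R (array([ 0.6465, -0.2009,  0.1355]), [0.0001, 0.0001]) L (array([0.6443, 0.2307, 0.1542]), [0.0007, 0.0026, 0.0022])
```

Request:
{"name": "move_arm", "arguments": {
  "targets": [
    [[0, 0, 0], [0, 0, 0.3], 1],
    [[0, 0, 0], [0, 0, 0.35], 1],
    [[0, 0, 0], [0, 0, 0.35], 1],
    [[0, 0, 0], [0, 0, 0.35], 1],
    [[0, 0, 0], [0, 0, 0.35], 1],
    [[0, 0, 0], [0, 0, 0.3], 1],
    [[0, 0, 0], [0, 0, 0.24], 1],
    [[0, 0, 0], [0.01, -0.01, 0], 1],
    [[0, 0, 0], [0, 0, 0], 0],
    [[0, 0, 0], [0, 0, 0], 0]
  ],
  "force": 15
}}

```text
t: 4.72
eef_pos: [0.4839, 0.2967, 0.0741]
tool_rot: [1.0, -0.002, 0.001, -0.0]
ft_force: [0.5, -0.3, 0.9]
gripper_width: 0.08
grasp_force: 0.0
```

Request:
{"name": "move_arm", "arguments": {
  "targets": [
    [[0, 0, 0], [0, 0, 0], 0],
    [[0, 0, 0], [0, 0, 0], 0],
    [[0, 0, 0], [0, 0, 0], 0],
    [[0, 0, 0], [0, 0, 0], 0],
    [[0, 0, 0], [0, 0, 0], 0]
  ]
}}

```text
t: 5.13
eef_pos: [0.4825, 0.2974, 0.0731]
tool_rot: [1.0, -0.001, 0.0, -0.0]
ft_force: [-0.4, -0.3, -0.3]
gripper_width: 0.0485
grasp_force: 0.0
```

Request:
{"name": "move_arm", "arguments": {
  "targets": [
    [[0, 0, 0], [0, 0, 0], 0],
    [[0, 0, 0], [0, 0, 0], 0],
    [[0, 0, 0], [0, 0, 0], 0],
    [[0, 0, 0], [0, 0, 0], 0],
    [[0, 0, 0], [0, 0, 0], 0],
    [[0, 0, 0], [0, 0, 0], 0],
    [[0, 0, 0], [0, 0, 0], 0]
  ]
}}

```text
t: 5.72
eef_pos: [0.4822, 0.2989, 0.0728]
tool_rot: [1.0, -0.0, 0.0, -0.001]
ft_force: [1.3, 4.7, -1.0]
gripper_width: 0.028
grasp_force: 15.0
```

Request:
{"name": "move_arm", "arguments": {
  "targets": [
    [[0, 0, 0], [-0.1, 0, 0], 0],
    [[0, 0, 0], [-0.1, 0, 0], 0],
    [[0, 0, 0], [-0.1, 0, 0], 0],
    [[0, 0, 0], [-0.1, 0, 0], 0],
    [[0, 0, 0], [-0.08, 0, 0], 0],
    [[0, 0, 0], [-0.05, 0, 0], 0],
    [[0, 0, 0], [0, 0, 0], 0],
    [[0, 0, 0], [0, 0, 0], 0]
  ]
}}

```text
t: 6.38
eef_pos: [0.4288, 0.2979, 0.0727]
tool_rot: [1.0, -0.001, -0.0, -0.0]
ft_force: [-1.3, 3.4, 0.9]
gripper_width: 0.0292
grasp_force: 1.5
```

Request:
{"name": "move_arm", "arguments": {
  "targets": [
    [[0, 0, 0], [0, 0, 0], 0],
    [[0, 0, 0], [0, 0, 0], 0],
    [[0, 0, 0], [0, 0, 0], 0],
    [[0, 0, 0], [0, 0, 0], 0],
    [[0, 0, 0], [-0.03, 0, 0], 0],
    [[0, 0, 0], [-0.03, 0, 0], 0],
    [[0, 0, 0], [-0.02, 0, 0], 0],
    [[0, 0, 0], [0, 0, 0], 0],
    [[0, 0, 0], [0, 0, 0], 0]
  ]
}}

```text
t: 7.13
eef_pos: [0.4236, 0.2984, 0.0729]
tool_rot: [1.0, -0.001, 0.002, -0.002]
ft_force: [7.5, 8.1, -8.5]
gripper_width: 0.0281
grasp_force: 15.0
```

Request:
{"name": "move_arm", "arguments": {
  "targets": [
    [[0, 0, 0], [-0.02, 0, 0], 0],
    [[0, 0, 0], [-0.02, 0, 0], 0],
    [[0, 0, 0], [0, 0, 0], 0],
    [[0, 0, 0], [0, 0, 0], 0]
  ]
}}

```text
t: 7.47
eef_pos: [0.422, 0.2985, 0.0735]
tool_rot: [1.0, -0.002, 0.004, -0.002]
ft_force: [17.6, 9.0, -12.9]
gripper_width: 0.0278
grasp_force: 15.0
```

```bash
python3 - <<'E'
from h import *; import cv2
cv2.imwrite("pics/w5.png",camera("wrist"))
s=telemetry.get_state();print(s["eef_pos"],s["ft_force"])
E
```

```text
[0.4219961  0.29847843 0.07349068] [ 16.76350706   9.26141273 -11.46088393]
```

Request:
{"name": "move_arm", "arguments": {
  "targets": [
    [[0, 0, 0], [0.05, 0, 0], 0],
    [[0, 0, 0], [0, 0, 0], 0.6],
    [[0, 0, 0], [0, 0, 0], 0.6],
    [[0, 0, 0], [0, 0, 0], 0.6],
    [[0, 0, 0], [0, 0, 0], 0.6],
    [[0, 0, 0], [0, 0, 0], 0.6],
    [[0, 0, 0], [0, 0, 0], 0.6]
  ]
}}

```text
t: 8.1
eef_pos: [0.4222, 0.2972, 0.0725]
tool_rot: [1.0, -0.001, -0.0, 0.0]
ft_force: [-0.9, 0.5, 0.1]
gripper_width: 0.0514
grasp_force: 0.0
```

Request:
{"name": "move_arm", "arguments": {
  "targets": [
    [[0, 0, 0], [0, 0, -0.2], 0.6],
    [[0, 0, 0], [0, 0, -0.35], 0.6],
    [[0, 0, 0], [0, 0, -0.4], 0.6],
    [[0, 0, 0], [0, 0, -0.4], 0.6],
    [[0, 0, 0], [0, 0, -0.4], 0.6],
    [[0, 0, 0], [0, 0, -0.3], 0.6],
    [[0, 0, 0], [0.1, 0.2, -0.15], 0.6],
    [[0, 0, 0], [0.1, 0.35, 0], 0.6],
    [[0, 0, 0], [0.1, 0.35, 0], 0.6],
    [[0, 0, 0], [0, 0.35, 0], 0.6]
  ]
}}

```text
t: 8.93
eef_pos: [0.4531, 0.1706, 0.2928]
tool_rot: [1.0, -0.001, 0.0, -0.0]
ft_force: [0.5, -1.1, 0.4]
gripper_width: 0.0519
grasp_force: 0.0
```

```bash
python3 - <<'E'
from h import *; import cv2,pickle
s=telemetry.get_state(); im=camera("wrist"); cv2.imwrite("pics/w6.png",im); pickle.dump(s,open("w6.pkl","wb"))
a=camera("scene"); cv2.imwrite("pics/scene1.png",a); b=camera("side"); cv2.imwrite("pics/side1.png",b)
import numpy as np
cv2.imwrite("pics/m1.png",np.hstack([cv2.resize(b[190:370,190:460],(780,520))[:, :400],cv2.resize(a[200:300,180:440],(780,300))[:, :400].repeat(1,0) if 0 else cv2.resize(im,(400,300)).repeat(1,0)[:300] if 0 else np.vstack([cv2.resize(im,(400,300)),cv2.resize(a[180:340,185:485],(400,220))])]))
print(s["eef_pos"],s["gripper_width"])
E
```

```text
[0.45311144 0.17057328 0.29275865] 0.05191604409283814
```

View pics/m1.png

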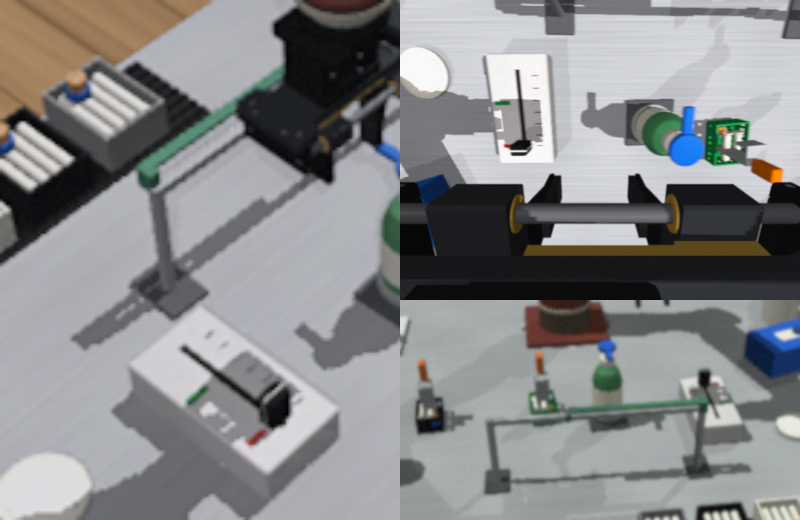

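Request:
{"name": "move_arm", "arguments": {
  "targets": [
    [[0, 0, 0], [0, 0.35, 0], 0.6],
    [[0, 0, 0], [0, 0.35, 0], 0.6],
    [[0, 0, 0], [0, 0.35, 0], 0.6],
    [[0, 0, 0], [0, 0.35, 0], 0.6],
    [[0, 0, 0], [0, 0.35, 0], 0.6],
    [[0, 0, 0], [0, 0.35, 0], 0.6],
    [[0, 0, 0], [0, 0.3, 0], 0.6],
    [[0, 0, 0], [-0.1, 0.15, 0], 0.6],
    [[0, 0, -0.067], [-0.1, 0, 0], 0.6],
    [[0, 0, 0], [0, 0, 0], 0.6]
  ]
}}

```text
t: 9.92
eef_pos: [0.4306, -0.0827, 0.2925]
tool_rot: [0.999, 0.054, -0.0, -0.0]
ft_force: [1.5, 0.8, 0.3]
gripper_width: 0.0522
grasp_force: 0.0
```

```bash
cat >> h.py <<'E'
import cv2,pickle
def tabs(name):
    s=telemetry.get_state(); im=camera("wrist"); cv2.imwrite(f"pics/{name}.png",im)
    print(s["t"],s["eef_pos"],R.from_quat(s["tool_rot"]).as_euler("ZYX",degrees=True).round(2),s["joint_pos"].round(2))
    a=im.astype(int); m=((a[...,2]>150)&(a[...,1]>50)&(a[...,1]<160)&(a[...,0]<60)&(a[...,2]-a[...,1]>70)).astype(np.uint8)
    c,_=cv2.findContours(m,cv2.RETR_EXTERNAL,cv2.CHAIN_APPROX_NONE)
    t=((a[...,2]>225)&(m>0)).astype(np.uint8)
    for q in c:
        if cv2.contourArea(q)<100: continue
        x,y,w,h=cv2.boundingRect(q); yy,xx=np.nonzero(t[y:y+h,x:x+w])
        if len(xx)<50: print("no top",x,y,w,h);continue
        p=np.array([atz(ray("wrist",(u+x,v+y),s),.152)[:2] for u,v in zip(xx,yy)],np.float32)
        print((x,y,w,h),len(xx),cv2.minAreaRect(p*1000))
E
python3 -c "
from h import *; tabs('w7')"
```

```text
9.9167 [ 0.4305634  -0.08270821  0.29250768] [ 6.1500e+00  4.0000e-02 -1.7999e+02] [ 0.43 -0.11 -0.31  1.84 -0.04  1.41 -1.34]
(595, 280, 19, 12) 114 ((408.5423889160156, -342.90081787109375), (7.657269477844238, 12.676393508911133), 6.0377020835876465)
(300, 245, 16, 23) 140 ((407.5951232910156, -81.05609893798828), (19.016345977783203, 12.876325607299805), 6.340191841125488)
```

Request:
{"name": "move_arm", "arguments": {
  "targets": [
    [[0, 0, 0], [-0.23, -0.035, 0], 0.6],
    [[0, 0, 0], [0, 0, 0.2], 0.6],
    [[0, 0, 0], [0, 0, 0.3], 0.6],
    [[0, 0, 0], [0, 0, 0.3], 0.6],
    [[0, 0, 0], [0, 0, 0.2], 0.6],
    [[0, 0, 0], [0, 0, 0], 0.6],
    [[0, 0, 0], [0, 0, 0], 0.6]
  ]
}}

```text
t: 10.55
eef_pos: [0.4084, -0.0803, 0.1925]
tool_rot: [0.999, 0.052, -0.001, -0.0]
ft_force: [0.1, 0.0, 1.3]
gripper_width: 0.0522
grasp_force: 0.0
```

```bash
python3 -c "
from h import *; tabs('w8')"
```

```text
10.55 [ 0.40839996 -0.08031978  0.19245049] [ 5.9200e+00  8.0000e-02 -1.7996e+02] [ 0.43 -0.1  -0.32  2.04 -0.03  1.2  -1.34]
no top 303 262 24 34
```

Request:
{"name": "move_arm", "arguments": {
  "targets": [
    [[0, 0, 0], [0, 0.01, 0.2], 0.6],
    [[0, 0, 0], [0, 0, 0.2], 0.6],
    [[0, 0, 0], [0, 0, 0.2], 0.6],
    [[0, 0, 0], [0, 0, 0.07], 0.6],
    [[0, 0, 0], [0, 0, 0], 0],
    [[0, 0, 0], [0, 0, 0], 0],
    [[0, 0, 0], [0, 0, 0], 0],
    [[0, 0, 0], [0, 0, 0], 0],
    [[0, 0, 0], [0, 0, 0], 0],
    [[0, 0, 0], [0, 0, 0], 0]
  ],
  "force": 40
}}

```text
t: 11.43
eef_pos: [0.4088, -0.0825, 0.1262]
tool_rot: [0.999, 0.052, 0.0, 0.0]
ft_force: [0.5, 0.3, -0.1]
gripper_width: 0.0196
grasp_force: 0.0
```

Request:
{"name": "move_arm", "arguments": {
  "targets": [
    [[0, 0, 0], [0, 0, 0], 0],
    [[0, 0, 0], [0, 0, 0], 0],
    [[0, 0, 0], [0, 0, 0], 0],
    [[0, 0, 0], [0, 0, 0], 0],
    [[0, 0, 0], [0, 0, 0], 0],
    [[0, 0, 0], [0, 0, 0], 0]
  ]
}}

```text
t: 11.93
eef_pos: [0.4086, -0.0825, 0.126]
tool_rot: [0.999, 0.052, 0.0, 0.0]
ft_force: [-2.0, 0.3, 6.6]
gripper_width: 0.0155
grasp_force: 40.0
```

Request:
{"name": "move_arm", "arguments": {
  "targets": [
    [[0, 0, 0], [0, 0, -0.15], 0],
    [[0, 0, 0], [0, 0, -0.25], 0],
    [[0, 0, 0.035], [0, 0.1, -0.25], 0],
    [[0, 0, 0.037], [0, 0.1, -0.25], 0],
    [[0, 0, 0], [0.15, 0.05, -0.03], 0],
    [[0, 0, 0], [0.25, 0, 0], 0],
    [[0, 0, 0], [0.25, 0, 0], 0],
    [[0, 0, 0], [0.25, 0, 0], 0],
    [[0, 0, 0], [0.15, 0, 0], 0],
    [[0, 0, 0], [0, 0, 0], 0]
  ]
}}

```text
t: 12.77
eef_pos: [0.5169, -0.108, 0.2175]
tool_rot: [1.0, -0.005, -0.0, -0.001]
ft_force: [0.5, 0.0, -2.4]
gripper_width: 0.0157
grasp_force: 40.0
```

Request:
{"name": "move_arm", "arguments": {
  "targets": [
    [[0, 0, 0], [0, 0, 0], 0],
    [[0, 0, 0], [0, 0, 0], 0]
  ]
}}

```text
t: 12.93
eef_pos: [0.514, -0.1084, 0.218]
tool_rot: [1.0, -0.005, -0.001, -0.0]
ft_force: [-0.3, -0.7, -2.0]
gripper_width: 0.0158
grasp_force: 40.0
```

```bash
python3 - <<'E'
from h import *
s=telemetry.get_state();print(s["eef_pos"],R.from_quat(s["tool_rot"]).as_euler("ZYX",degrees=True),s["grasp_force"],s["gripper_width"])
im=camera("wrist");a=camera("side");b=camera("scene");cv2.imwrite("pics/w9.png",im);cv2.imwrite("pics/side2.png",a);cv2.imwrite("pics/scene2.png",b)
pickle.dump(s,open("w9.pkl","wb"))
cv2.imwrite("pics/m2.png",np.hstack([cv2.resize(im[:360],(400,225)).repeat(1,0) if 0 else np.vstack([cv2.resize(im[:330],(400,206)),cv2.resize(b[200:330,200:460],(400,200))]),cv2.resize(a[150:300,250:400],(406,406))]))
E
```

```text
[ 0.51397331 -0.1083854   0.21797237] [-5.72962264e-01  9.00209367e-02 -1.79982042e+02] 39.97786388732493 0.01582048645626769
```

View pics/m2.png

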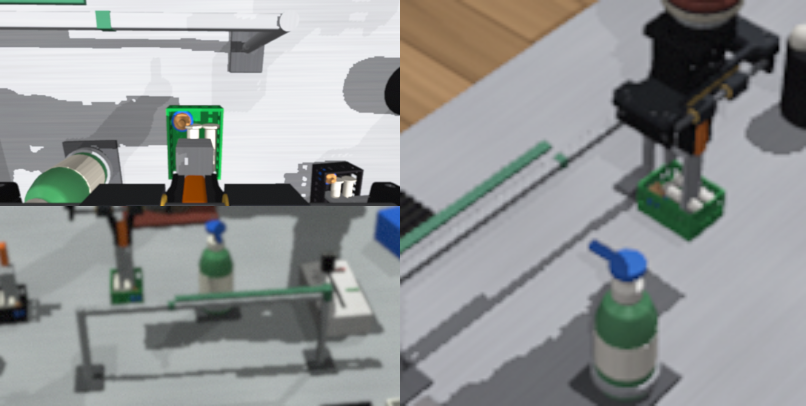

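```bash
python3 - <<'E'
from h import *
s=pickle.load(open("w9.pkl","rb")); im=cv2.imread("pics/w9.png")
print(atz(ray("wrist",(165,30),s),.156),atz(ray("wrist",(452,32),s),.156))
print(im[0:60,300].mean(1).astype(int).tolist())
for y in (20,40): print(y,atz(ray("wrist",(300,y),s),.156))
E
```

```text
[ 0.6443 -0.0327  0.156 ] [ 0.6419 -0.1819  0.156 ]
[233, 234, 235, 236, 236, 235, 235, 235, 236, 236, 237, 236, 236, 237, 237, 236, 236, 237, 236, 233, 228, 232, 238, 240, 240, 240, 237, 233, 230, 230, 230, 230, 231, 230, 231, 230, 231, 231, 232, 232, 231, 230, 229, 221, 187, 134, 88, 71, 84, 145, 214, 234, 236, 237, 240, 241, 240, 237, 235, 233]
20 [ 0.6482 -0.1029  0.156 ]
40 [ 0.639  -0.1028  0.156 ]
```

Request:
{"name": "move_arm", "arguments": {
  "targets": [
    [[0, 0, 0], [0.15, 0, 0], 0],
    [[0, 0, 0], [0.2, 0, 0], 0],
    [[0, 0, 0], [0.2, 0, 0], 0],
    [[0, 0, 0], [0.2, 0, 0], 0],
    [[0, 0, 0], [0.2, 0, 0], 0],
    [[0, 0, 0], [0.13, 0, 0], 0],
    [[0, 0, 0], [0.06, 0, 0], 0],
    [[0, 0, 0], [0, 0, 0], 0],
    [[0, 0, 0], [0, 0, 0], 0]
  ]
}}

```text
t: 13.83
eef_pos: [0.6282, -0.1096, 0.2185]
tool_rot: [1.0, -0.005, -0.0, -0.0]
ft_force: [-0.3, 0.1, -1.8]
gripper_width: 0.0157
grasp_force: 40.0
```

Request:
{"name": "move_arm", "arguments": {
  "targets": [
    [[0, 0, 0], [0, 0, 0.1], 0],
    [[0, 0, 0], [0, 0, 0.1], 0],
    [[0, 0, 0], [0, 0, 0.08], 0],
    [[0, 0, 0], [0, 0, 0.04], 0],
    [[0, 0, 0], [0, 0, 0], 0],
    [[0, 0, 0], [0, 0, 0], 0]
  ]
}}

```text
t: 14.33
eef_pos: [0.6286, -0.1096, 0.1862]
tool_rot: [1.0, -0.005, -0.0, -0.0]
ft_force: [-0.6, -0.1, -1.1]
gripper_width: 0.0153
grasp_force: 40.0
```

Request:
{"name": "move_arm", "arguments": {
  "targets": [
    [[0, 0, 0], [0, 0, 0.02], 0],
    [[0, 0, 0], [0, 0, 0.02], 0],
    [[0, 0, 0], [0, 0, 0], 0],
    [[0, 0, 0], [0, 0, 0], 0]
  ]
}}

```text
t: 14.67
eef_pos: [0.6289, -0.1095, 0.1826]
tool_rot: [1.0, -0.005, 0.0, -0.0]
ft_force: [-0.2, 0.0, -3.4]
gripper_width: 0.0159
grasp_force: 40.0
```

```bash
python3 - <<'E'
from h import *
print(telemetry.get_state()["ft_force"])
a=camera("side");cv2.imwrite("pics/side3.png",a);b=camera("scene")
cv2.imwrite("pics/m3.png",np.hstack([cv2.resize(a[130:250,250:390],None,fx=3,fy=3),cv2.resize(b[200:320,200:320],None,fx=3,fy=3)]))
E
```

```text
[-0.23670747  0.02099158 -3.4342704 ]
```

View pics/m3.png

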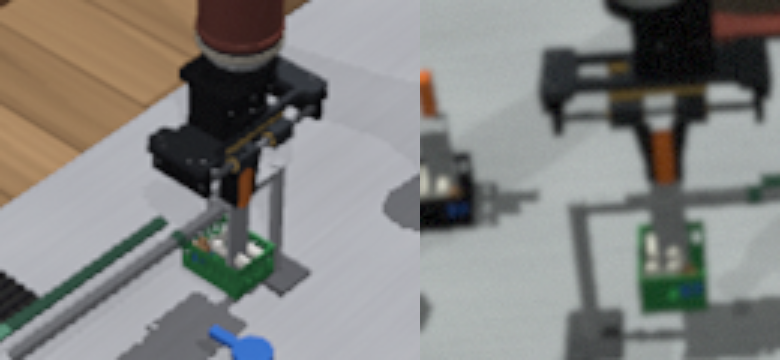

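Request:
{"name": "move_arm", "arguments": {
  "targets": [
    [[0, 0, 0], [0, -0.1, 0], 0],
    [[0, 0, 0], [0, -0.2, 0], 0],
    [[0, 0, 0], [0, -0.2, 0], 0],
    [[0, 0, 0], [0, -0.2, 0], 0],
    [[0, 0, 0], [0, -0.2, 0], 0],
    [[0, 0, 0], [0, -0.1, 0], 0],
    [[0, 0, 0], [0, 0, 0], 0]
  ]
}}

```text
t: 15.35
eef_pos: [0.6298, -0.0055, 0.1828]
tool_rot: [1.0, -0.003, 0.0, -0.001]
ft_force: [0.6, 0.2, -2.3]
gripper_width: 0.0155
grasp_force: 40.0
```

Request:
{"name": "move_arm", "arguments": {
  "targets": [
    [[0, 0, 0], [0, -0.2, 0], 0],
    [[0, 0, 0], [0, -0.25, 0], 0],
    [[0, 0, 0], [0, -0.25, 0], 0],
    [[0, 0, 0], [0, -0.25, 0], 0],
    [[0, 0, 0], [0, -0.25, 0], 0],
    [[0, 0, 0], [0, -0.15, 0], 0],
    [[0, 0, 0], [0, -0.05, 0], 0],
    [[0, 0, 0], [0, 0, 0], 0],
    [[0, 0, 0], [0, 0, 0], 0]
  ]
}}

```text
t: 16.1
eef_pos: [0.6316, 0.1284, 0.1824]
tool_rot: [1.0, -0.006, -0.0, 0.001]
ft_force: [-0.3, -0.8, -1.9]
gripper_width: 0.0157
grasp_force: 40.0
```

Request:
{"name": "move_arm", "arguments": {
  "targets": [
    [[0, 0, 0], [0, 0, 0.01], 0],
    [[0, 0, 0], [0, 0, 0], 0.5],
    [[0, 0, 0], [0, 0, 0], 0.5],
    [[0, 0, 0], [0, 0, 0], 0.5],
    [[0, 0, 0], [0, 0, 0], 0.5],
    [[0, 0, 0], [0, 0, 0], 0.5],
    [[0, 0, 0], [0, 0, 0], 0.6]
  ]
}}

```text
t: 16.68
eef_pos: [0.6313, 0.1303, 0.1815]
tool_rot: [1.0, -0.005, 0.0, 0.0]
ft_force: [0.2, -0.0, -0.2]
gripper_width: 0.0441
grasp_force: 0.0
```

Request:
{"name": "move_arm", "arguments": {
  "targets": [
    [[0, 0, 0], [0, 0, -0.1], 0.6],
    [[0, 0, 0], [0, 0, -0.2], 0.6],
    [[0, 0, 0], [0, 0, -0.3], 0.6],
    [[0, 0, 0], [0, 0, -0.3], 0.6],
    [[0, 0, 0], [0, 0, -0.2], 0.6],
    [[0, 0, 0], [-0.1, 0.2, -0.1], 0.6],
    [[0, 0, 0], [-0.15, 0.3, 0], 0.6],
    [[0, 0, 0], [-0.15, 0.33, 0], 0.6],
    [[0, 0, 0], [-0.15, 0.33, 0], 0.6],
    [[0, 0, 0], [-0.15, 0.33, 0], 0.6]
  ]
}}

```text
t: 17.52
eef_pos: [0.5589, -0.019, 0.3025]
tool_rot: [1.0, -0.005, 0.001, -0.0]
ft_force: [0.9, -0.2, -0.4]
gripper_width: 0.052
grasp_force: 0.0
```

Request:
{"name": "move_arm", "arguments": {
  "targets": [
    [[0, 0, 0], [-0.15, 0.33, 0], 0.6],
    [[0, 0, 0], [-0.15, 0.33, 0], 0.6],
    [[0, 0, 0], [-0.15, 0.33, 0], 0.6],
    [[0, 0, 0], [-0.15, 0.33, 0], 0.6],
    [[0, 0, 0], [-0.15, 0.33, 0], 0.6],
    [[0, 0, 0], [-0.15, 0.33, 0], 0.6],
    [[0, 0, 0], [-0.15, 0.33, 0], 0.6],
    [[0, 0, 0], [-0.15, 0.33, 0], 0.6],
    [[0, 0, -0.06], [-0.1, 0.2, 0], 0.6],
    [[0, 0, 0], [0, 0.1, 0], 0.6]
  ]
}}

```text
t: 18.35
eef_pos: [0.425, -0.3143, 0.3026]
tool_rot: [0.999, 0.042, -0.0, 0.001]
ft_force: [0.2, -0.1, 1.0]
gripper_width: 0.0525
grasp_force: 0.0
```

```bash
python3 -c "
from h import *; tabs('w10')"
```

```text
18.35 [ 0.42500569 -0.31426594  0.3026171 ] [4.8400e+00 1.0000e-02 1.7991e+02] [ 0.62  0.06 -0.08  1.65  0.01  1.43 -0.94]
(336, 243, 17, 23) 316 ((402.75079345703125, -344.9071044921875), (18.863536834716797, 13.256254196166992), 6.115833759307861)
```

Request:
{"name": "move_arm", "arguments": {
  "targets": [
    [[0, 0, 0], [-0.24, 0.29, 0], 0.6],
    [[0, 0, -0.014], [0, 0, 0.2], 0.6],
    [[0, 0, 0], [0, 0, 0.3], 0.6],
    [[0, 0, 0], [0, 0, 0.3], 0.6],
    [[0, 0, 0], [0, 0, 0.2], 0.6],
    [[0, 0, 0], [0, 0, 0], 0.6],
    [[0, 0, 0], [0, 0, 0], 0.6]
  ]
}}

```text
t: 18.98
eef_pos: [0.407, -0.3401, 0.2017]
tool_rot: [0.999, 0.053, -0.0, -0.001]
ft_force: [-0.3, -0.2, 1.3]
gripper_width: 0.0519
grasp_force: 0.0
```

```bash
python3 -c "
from h import *; tabs('w11')"
```

```text
18.9833 [ 0.4069882  -0.34010106  0.20166703] [ 6.1300e+00  4.0000e-02 -1.7992e+02] [ 0.66  0.12 -0.05  1.8   0.01  1.23 -0.86]
no top 308 262 24 33
```

Request:
{"name": "move_arm", "arguments": {
  "targets": [
    [[0, 0, 0], [-0.03, 0.045, 0.1], 0.6],
    [[0, 0, 0], [0, 0, 0.25], 0.6],
    [[0, 0, 0], [0, 0, 0.25], 0.6],
    [[0, 0, 0], [0, 0, 0.16], 0.6],
    [[0, 0, 0], [0, 0, 0], 0],
    [[0, 0, 0], [0, 0, 0], 0],
    [[0, 0, 0], [0, 0, 0], 0],
    [[0, 0, 0], [0, 0, 0], 0],
    [[0, 0, 0], [0, 0, 0], 0],
    [[0, 0, 0], [0, 0, 0], 0]
  ],
  "force": 40
}}

```text
t: 19.87
eef_pos: [0.4043, -0.3466, 0.1266]
tool_rot: [0.999, 0.053, 0.001, 0.001]
ft_force: [0.0, -0.4, -0.7]
gripper_width: 0.0202
grasp_force: 0.0
```

Request:
{"name": "move_arm", "arguments": {
  "targets": [
    [[0, 0, 0], [0, 0, 0], 0],
    [[0, 0, 0], [0, 0, 0], 0],
    [[0, 0, 0], [0, 0, 0], 0],
    [[0, 0, 0], [0, 0, 0], 0],
    [[0, 0, 0], [0, 0, 0], 0],
    [[0, 0, 0], [0, 0, 0], 0]
  ]
}}

```text
t: 20.37
eef_pos: [0.404, -0.3464, 0.1262]
tool_rot: [0.999, 0.053, 0.0, 0.0]
ft_force: [-1.9, 0.8, 5.3]
gripper_width: 0.016
grasp_force: 39.8
```

Request:
{"name": "move_arm", "arguments": {
  "targets": [
    [[0, 0, 0], [0, 0, -0.15], 0],
    [[0, 0, 0], [0, 0, -0.25], 0],
    [[0, 0, 0.037], [0, 0, -0.25], 0],
    [[0, 0, 0.037], [0, 0, -0.25], 0],
    [[0, 0, 0], [0.1, -0.2, -0.02], 0],
    [[0, 0, 0], [0.12, -0.3, 0], 0],
    [[0, 0, 0], [0.12, -0.3, 0], 0],
    [[0, 0, 0], [0.12, -0.3, 0], 0],
    [[0, 0, 0], [0.12, -0.3, 0], 0],
    [[0, 0, 0], [0.12, -0.3, 0], 0]
  ]
}}

```text
t: 21.2
eef_pos: [0.4754, -0.1753, 0.2171]
tool_rot: [1.0, -0.005, -0.0, -0.0]
ft_force: [0.4, -0.7, -2.1]
gripper_width: 0.0159
grasp_force: 39.8
```

Request:
{"name": "move_arm", "arguments": {
  "targets": [
    [[0, 0, 0], [0.15, -0.3, 0], 0],
    [[0, 0, 0], [0.15, -0.3, 0], 0],
    [[0, 0, 0], [0.1, -0.08, 0], 0],
    [[0, 0, 0], [0, 0, 0], 0],
    [[0, 0, 0], [0, 0, 0], 0]
  ]
}}

```text
t: 21.62
eef_pos: [0.516, -0.109, 0.2169]
tool_rot: [1.0, -0.004, -0.001, -0.0]
ft_force: [-0.3, -0.2, -2.9]
gripper_width: 0.016
grasp_force: 39.8
```

```bash
python3 - <<'E'
from h import *
s=telemetry.get_state();print(s["eef_pos"],R.from_quat(s["tool_rot"]).as_euler("ZYX",degrees=True),s["grasp_force"],s["gripper_width"])
im=camera("wrist");cv2.imwrite("pics/w12.png",im)
b=camera("side")
cv2.imwrite("pics/m4.png",np.hstack([cv2.resize(im[:330],(450,232)),cv2.resize(b[180:312,230:406],(310,232))]))
c=im[:60,300].mean(1); j=np.nonzero(c<150)[0]; print(j, atz(ray("wrist",(300,j[0]-13),s),.156) if len(j) else 0)
E
```

```text
[ 0.51597829 -0.10895596  0.21685686] [-4.80527198e-01  8.44138224e-02 -1.79988710e+02] 39.77535703685135 0.015962041646741892
[49 50 51 52] [ 0.6426 -0.1032  0.156 ]
```

View pics/m4.png

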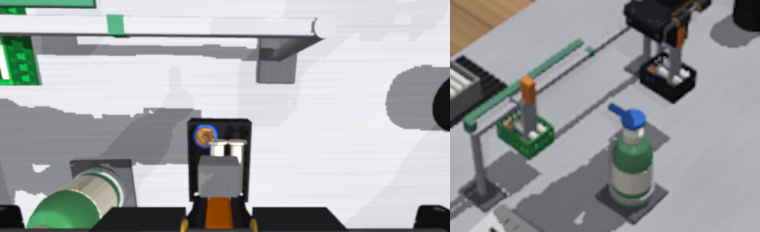

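The green basket is hanging and the black one is held straight. I'll hook it on the same way.

Request:
{"name": "move_arm", "arguments": {
  "targets": [
    [[0, 0, 0], [0.15, 0, 0], 0],
    [[0, 0, 0], [0.2, 0, 0], 0],
    [[0, 0, 0], [0.2, 0, 0], 0],
    [[0, 0, 0], [0.2, 0, 0], 0],
    [[0, 0, 0], [0.2, 0, 0], 0],
    [[0, 0, 0], [0.12, 0, 0], 0],
    [[0, 0, 0], [0.05, 0, 0], 0],
    [[0, 0, 0], [0, 0, 0], 0],
    [[0, 0, 0], [0, 0, 0], 0]
  ]
}}

```text
t: 22.47
eef_pos: [0.6273, -0.1114, 0.2172]
tool_rot: [1.0, -0.006, -0.001, 0.0]
ft_force: [-0.9, -0.4, -2.7]
gripper_width: 0.0156
grasp_force: 39.9
```

Request:
{"name": "move_arm", "arguments": {
  "targets": [
    [[0, 0, 0], [0, 0, 0.1], 0],
    [[0, 0, 0], [0, 0, 0.1], 0],
    [[0, 0, 0], [0, 0, 0.08], 0],
    [[0, 0, 0], [0, 0, 0.04], 0],
    [[0, 0, 0], [0, 0, 0.02], 0],
    [[0, 0, 0], [0, 0, 0], 0],
    [[0, 0, 0], [0, 0, 0], 0]
  ]
}}

```text
t: 23.05
eef_pos: [0.6283, -0.1104, 0.1837]
tool_rot: [1.0, -0.005, 0.0, -0.0]
ft_force: [0.3, -0.9, -2.5]
gripper_width: 0.0153
grasp_force: 39.9
```

Request:
{"name": "move_arm", "arguments": {
  "targets": [
    [[0, 0, 0], [0, -0.1, 0.01], 0],
    [[0, 0, 0], [0, -0.2, 0], 0],
    [[0, 0, 0], [0, -0.2, 0], 0],
    [[0, 0, 0], [0, -0.2, 0], 0],
    [[0, 0, 0], [0, -0.2, 0], 0],
    [[0, 0, 0], [0, -0.2, 0], 0],
    [[0, 0, 0], [0, -0.15, 0], 0],
    [[0, 0, 0], [0, -0.1, 0], 0],
    [[0, 0, 0], [0, 0, 0], 0],
    [[0, 0, 0], [0, 0, 0], 0]
  ]
}}

```text
t: 23.88
eef_pos: [0.6296, 0.0248, 0.1827]
tool_rot: [1.0, -0.004, 0.0, 0.0]
ft_force: [0.7, -0.3, -4.2]
gripper_width: 0.0157
grasp_force: 39.9
```

Request:
{"name": "move_arm", "arguments": {
  "targets": [
    [[0, 0, 0], [0, 0, 0.01], 0],
    [[0, 0, 0], [0, 0, 0], 0.5],
    [[0, 0, 0], [0, 0, 0], 0.5],
    [[0, 0, 0], [0, 0, 0], 0.5],
    [[0, 0, 0], [0, 0, 0], 0.5],
    [[0, 0, 0], [0, 0, 0], 0.5],
    [[0, 0, 0], [0, 0, 0], 0.5]
  ]
}}

```text
t: 24.47
eef_pos: [0.6295, 0.0243, 0.1815]
tool_rot: [1.0, -0.005, 0.0, 0.0]
ft_force: [0.4, 0.4, -0.6]
gripper_width: 0.042
grasp_force: 0.0
```

Request:
{"name": "move_arm", "arguments": {
  "targets": [
    [[0, 0, 0], [0, 0, -0.1], 0.5],
    [[0, 0, 0], [0, 0, -0.2], 0.5],
    [[0, 0, 0], [0, 0, -0.3], 0.5],
    [[0, 0, 0], [0, 0, -0.3], 0.5],
    [[0, 0, 0], [0, 0, -0.2], 0.5],
    [[0, 0, 0], [-0.2, 0, 0], 0],
    [[0, 0, 0], [-0.3, -0.05, 0], 0],
    [[0, 0, 0], [-0.3, -0.1, 0], 0],
    [[0, 0, 0], [-0.2, -0.05, 0], 0],
    [[0, 0, 0], [0, 0, 0], 0]
  ]
}}

```text
t: 25.3
eef_pos: [0.5269, 0.0474, 0.2934]
tool_rot: [1.0, -0.004, 0.001, 0.0]
ft_force: [0.4, -0.1, 1.0]
gripper_width: 0.0179
grasp_force: 0.0
```

```bash
python3 - <<'E'
from h import *
s=telemetry.get_state();print(s["eef_pos"],R.from_quat(s["tool_rot"]).as_euler("ZYX",degrees=True),s["gripper_width"])
im=camera("wrist");cv2.imwrite("pics/w13.png",im);pickle.dump(s,open("w13.pkl","wb"))
b=camera("side");a=camera("scene");cv2.imwrite("pics/side5.png",b);cv2.imwrite("pics/scene5.png",a)
cv2.imwrite("pics/m5.png",np.vstack([np.hstack([cv2.resize(b[180:320,210:410],(400,280)),cv2.resize(a[200:340,240:440],(400,280))]),cv2.resize(im,(800,600))[:320]]))
E
```

```text
[0.52690332 0.04740782 0.29335444] [-4.15372753e-01 -7.04854747e-02  1.79986702e+02] 0.01792063141542757
```

View pics/m5.png

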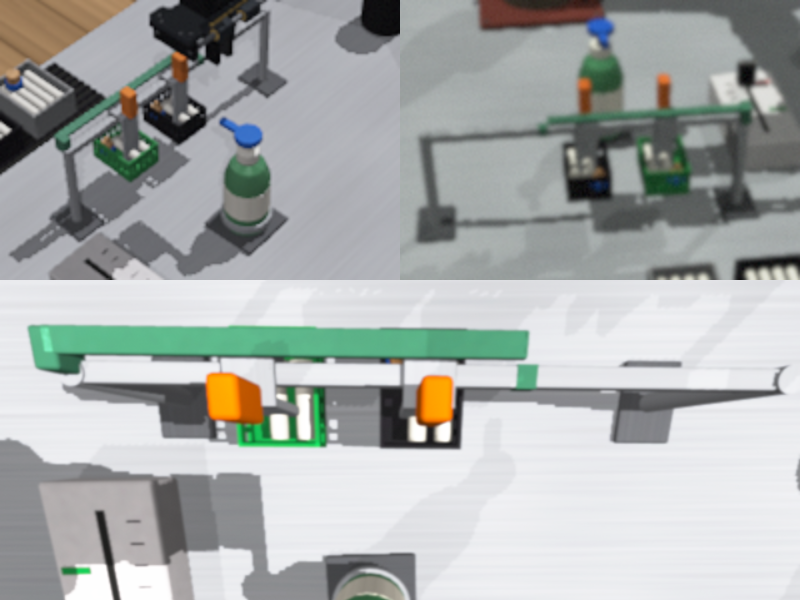

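Both baskets hang past the mark, under the keeper strip. Next is the cap.

Request:
{"name": "move_arm", "arguments": {
  "targets": [
    [[0, 0, 0], [-0.2, -0.1, 0], 0],
    [[0, 0, 0], [-0.25, -0.1, 0], 0],
    [[0, 0, 0], [-0.15, 0, 0], 0],
    [[0, 0, 0], [0, 0, 0], 0],
    [[0, 0, 0], [0, 0, 0], 0]
  ]
}}

```text
t: 25.87
eef_pos: [0.4706, 0.0658, 0.292]
tool_rot: [1.0, -0.005, 0.0, 0.0]
ft_force: [0.2, -0.4, -0.1]
gripper_width: 0.0005
grasp_force: 0.0
```

```bash
python3 - <<'E'
from h import *
s=telemetry.get_state();print(s["eef_pos"],s["gripper_width"])
im=camera("wrist");cv2.imwrite("pics/w14.png",im)
a=im.astype(int); m=((a[...,0]>120)&(a[...,0]-a[...,2]>80)&(a[...,0]-a[...,1]>50)).astype(np.uint8)
m=cv2.morphologyEx(m,cv2.MORPH_OPEN,cv2.getStructuringElement(cv2.MORPH_ELLIPSE,(31,31)))
c,_=cv2.findContours(m,cv2.RETR_EXTERNAL,cv2.CHAIN_APPROX_NONE)
for q in c:
    (x,y),r=cv2.minEnclosingCircle(q); print(x,y,r,atz(ray("wrist",(x,y),s),.19))
E
```

```text
[0.47055705 0.06580055 0.29196009] 0.0005001137578495185
312.0 260.5 25.597949981689453 [0.4585 0.0662 0.19  ]
```

Request:
{"name": "move_arm", "arguments": {
  "targets": [
    [[0, 0, 0], [-0.13, 0, 0.1], 0],
    [[0, 0, 0], [0, 0, 0.25], 0],
    [[0, 0, 0], [0, 0, 0.25], 0],
    [[0, 0, 0], [0, 0, 0.2], 0],
    [[0, 0, 0], [0, 0, 0], 0],
    [[0, 0, 0], [0, 0, 0], 0]
  ]
}}

```text
t: 26.42
eef_pos: [0.4573, 0.0659, 0.2113]
tool_rot: [1.0, -0.005, -0.001, -0.0]
ft_force: [0.0, 0.0, 1.3]
gripper_width: 0.0001
grasp_force: 0.0
```

Request:
{"name": "move_arm", "arguments": {
  "targets": [
    [[0, 0, 0], [0, 0, 0.04], 0],
    [[0, 0, 0], [0, 0, 0.04], 0],
    [[0, 0, 0], [0, 0, 0.04], 0],
    [[0, 0, 0], [0, 0, 0.03], 0],
    [[0, 0, 0], [0, 0, 0], 0]
  ]
}}

```text
t: 26.83
eef_pos: [0.4583, 0.0664, 0.1973]
tool_rot: [1.0, -0.005, 0.002, -0.0]
ft_force: [3.4, -0.8, 7.4]
gripper_width: 0.0001
grasp_force: 3.1
```

Request:
{"name": "move_arm", "arguments": {
  "targets": [
    [[0, 0, 0], [0, 0, 0.03], 0],
    [[0, 0, 0], [0, 0, 0.03], 0],
    [[0, 0, 0], [0, 0, 0], 0]
  ]
}}

```text
t: 27.08
eef_pos: [0.4587, 0.0665, 0.1959]
tool_rot: [1.0, -0.005, 0.003, 0.0]
ft_force: [-12.7, -3.8, 42.4]
gripper_width: 0.0005
grasp_force: 22.0
```

Request:
{"name": "move_arm", "arguments": {
  "targets": [
    [[0, 0, 0], [0, 0, 0.02], 0],
    [[0, 0, 0], [0, 0, 0], 0]
  ]
}}

```text
t: 27.25
eef_pos: [0.459, 0.0665, 0.1956]
tool_rot: [1.0, -0.005, 0.003, 0.0]
ft_force: [-19.5, -4.5, 60.9]
gripper_width: 0.0005
grasp_force: 30.4
```

Request:
{"name": "move_arm", "arguments": {
  "targets": [
    [[0, 0, 0], [0, 0, -0.1], 0],
    [[0, 0, 0], [0, 0, -0.15], 0],
    [[0, 0, 0], [0, 0, -0.25], 0],
    [[0, 0, 0], [0, 0, -0.3], 0],
    [[0, 0, 0], [0, 0, -0.25], 0],
    [[0, 0, 0], [0, 0, 0], 0],
    [[0, 0, 0], [0, 0, 0], 0]
  ]
}}

```text
t: 27.83
eef_pos: [0.4574, 0.0664, 0.2947]
tool_rot: [1.0, -0.005, 0.001, -0.0]
ft_force: [0.9, 0.5, 0.2]
gripper_width: 0.0008
grasp_force: 0.0
```

```bash
python3 - <<'E'
from h import *
from station import robot
print(robot.tcp_to_tips)
s=telemetry.get_state();print(s["eef_pos"],s["joint_pos"].round(2))
E
```

```text
0.014
[0.45736484 0.06642141 0.29465487] [ 0.16 -0.06 -0.38  1.79 -0.02  1.41 -1.79]
```

Request:
{"name": "move_arm", "arguments": {
  "targets": [
    [[0, 0, 0], [0, -0.2, 0], 0.6],
    [[0, 0, 0], [0, -0.35, 0], 0.6],
    [[0, 0, 0], [0, -0.35, 0], 0.6],
    [[0, 0, 0], [-0.05, -0.35, 0], 0.6],
    [[0, 0, 0], [-0.1, -0.35, 0], 0.6],
    [[0, 0, 0], [-0.1, -0.35, 0], 0.6],
    [[0, 0, 0], [-0.1, -0.25, 0], 0.6],
    [[0, 0, 0], [-0.02, -0.11, 0], 0.6],
    [[0, 0, 0], [0, 0, 0], 0.6],
    [[0, 0, 0], [0, 0, 0], 0.6]
  ]
}}

```text
t: 28.67
eef_pos: [0.4216, 0.2975, 0.2923]
tool_rot: [1.0, -0.004, -0.001, 0.001]
ft_force: [0.4, -1.5, -0.8]
gripper_width: 0.051
grasp_force: 0.0
```

```bash
python3 - <<'E'
from h import *
s=telemetry.get_state();print(s["eef_pos"],R.from_quat(s["tool_rot"]).as_euler("ZYX",degrees=True),s["gripper_width"])
im=camera("wrist");cv2.imwrite("pics/w15.png",im);pickle.dump(s,open("w15.pkl","wb"))
cv2.imwrite("pics/m6.png",cv2.resize(im[80:300,200:460],None,fx=2.6,fy=2.6,interpolation=cv2.INTER_CUBIC))
E
```

```text
[0.42162802 0.29745456 0.29228236] [-4.88141942e-01  1.10145594e-01  1.79937042e+02] 0.050982644158184966
```

View pics/m6.png

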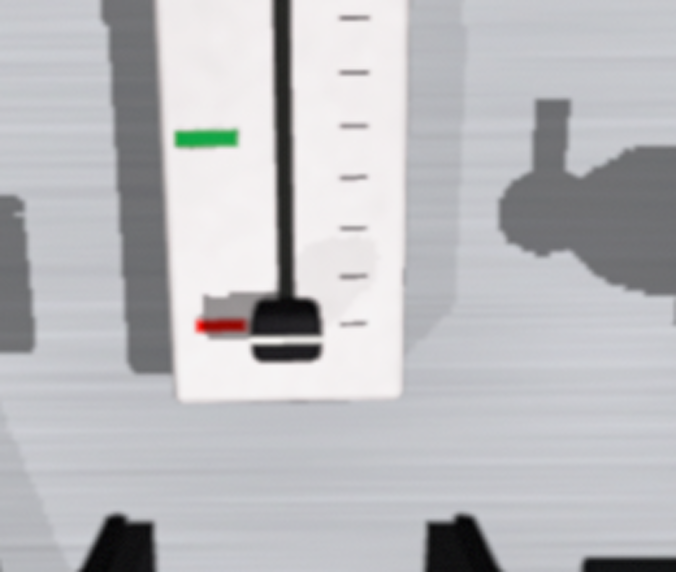

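The fader sits at the red off line: red at (221,325), green (207,138), and the fader top's white line at (287,340) in the crop.

```bash
python3 - <<'E'
from h import *
s=pickle.load(open("w15.pkl","rb"))
p=lambda x,y,z:atz(ray("wrist",(200+x/2.6,80+y/2.6),s),z)
print("red",p(221,325,.0515),"green",p(207,138,.0515),"fader",p(287,340,.09),"track",p(282,0,.05),p(287,295,.05),"edge",p(160,0,.05),p(178,400,.05),p(408,0,.05),p(402,397,.05))
E
```

```text
red [0.4235 0.3268 0.0515] green [0.4992 0.3302 0.0515] fader [0.4251 0.2989 0.09  ] track [0.5499 0.2998 0.05  ] [0.4357 0.2988 0.05  ] edge [0.5503 0.3467 0.05  ] [0.3903 0.3466 0.05  ] [0.5495 0.2513 0.05  ] [0.3908 0.2493 0.05  ]
```

Request:
{"name": "move_arm", "arguments": {
  "targets": [
    [[0, 0, 0], [0.01, -0.01, 0.3], 0.6],
    [[0, 0, 0], [0, 0, 0.35], 0.6],
    [[0, 0, 0], [0, 0, 0.35], 0.6],
    [[0, 0, 0], [0, 0, 0.35], 0.6],
    [[0, 0, 0], [0, 0, 0.35], 0.6],
    [[0, 0, 0], [0, 0, 0.3], 0.6],
    [[0, 0, 0], [0, 0, 0.2], 0.6],
    [[0, 0, 0], [0, 0, 0], 0],
    [[0, 0, 0], [0, 0, 0], 0],
    [[0, 0, 0], [0, 0, 0], 0]
  ],
  "force": 15
}}

```text
t: 29.55
eef_pos: [0.4242, 0.2984, 0.0748]
tool_rot: [1.0, -0.006, 0.001, -0.0]
ft_force: [0.8, -0.6, 0.1]
gripper_width: 0.0395
grasp_force: 0.0
```

Request:
{"name": "move_arm", "arguments": {
  "targets": [
    [[0, 0, 0], [0, 0, 0], 0],
    [[0, 0, 0], [0, 0, 0], 0],
    [[0, 0, 0], [0, 0, 0], 0],
    [[0, 0, 0], [0, 0, 0], 0],
    [[0, 0, 0], [0, 0, 0], 0],
    [[0, 0, 0], [0, 0, 0], 0]
  ]
}}

```text
t: 30.05
eef_pos: [0.4243, 0.2987, 0.0752]
tool_rot: [1.0, -0.005, 0.001, -0.0]
ft_force: [0.1, -3.8, 6.8]
gripper_width: 0.028
grasp_force: 15.0
```

Request:
{"name": "move_arm", "arguments": {
  "targets": [
    [[0, 0, 0], [0.1, 0, 0], 0],
    [[0, 0, 0], [0.1, 0, 0], 0],
    [[0, 0, 0], [0.12, 0, 0], 0],
    [[0, 0, 0], [0.12, 0, 0], 0],
    [[0, 0, 0], [0.12, 0, 0], 0],
    [[0, 0, 0], [0.1, 0, 0], 0],
    [[0, 0, 0], [0.08, 0, 0], 0],
    [[0, 0, 0], [0.01, 0, 0], 0],
    [[0, 0, 0], [0, 0, 0], 0],
    [[0, 0, 0], [0, 0, 0], 0]
  ]
}}

```text
t: 30.88
eef_pos: [0.4996, 0.2991, 0.0752]
tool_rot: [1.0, -0.005, 0.002, -0.001]
ft_force: [1.8, 2.4, 5.6]
gripper_width: 0.028
grasp_force: 15.0
```

Request:
{"name": "move_arm", "arguments": {
  "targets": [
    [[0, 0, 0], [0, 0, 0], 0],
    [[0, 0, 0], [0, 0, 0], 0]
  ]
}}

```text
t: 31.05
eef_pos: [0.4994, 0.2991, 0.0752]
tool_rot: [1.0, -0.005, 0.002, -0.001]
ft_force: [1.1, 2.7, 5.3]
gripper_width: 0.028
grasp_force: 15.0
```

Release, rise straight up, and check.

Request:
{"name": "move_arm", "arguments": {
  "targets": [
    [[0, 0, 0], [0, 0, 0], 0.6],
    [[0, 0, 0], [0, 0, 0], 0.6],
    [[0, 0, 0], [0, 0, 0], 0.6],
    [[0, 0, 0], [0, 0, 0], 0.6],
    [[0, 0, 0], [0, 0, 0], 0.6],
    [[0, 0, 0], [0, 0, 0], 0.6],
    [[0, 0, 0], [0, 0, -0.2], 0.6],
    [[0, 0, 0], [0, 0, -0.35], 0.6],
    [[0, 0, 0], [0, 0, -0.35], 0.6],
    [[0, 0, 0], [0, 0, -0.35], 0.6]
  ]
}}

```text
t: 31.88
eef_pos: [0.4977, 0.2977, 0.1998]
tool_rot: [1.0, -0.005, -0.0, 0.0]
ft_force: [0.9, -0.2, -0.3]
gripper_width: 0.052
grasp_force: 0.0
```

Request:
{"name": "move_arm", "arguments": {
  "targets": [
    [[0, 0, 0], [0, 0, -0.35], 0.6],
    [[0, 0, 0], [0, 0, -0.35], 0.6],
    [[0, 0, 0], [0, 0, -0.2], 0.6],
    [[0, 0, 0], [0, 0, 0], 0.6],
    [[0, 0, 0], [0, 0, 0], 0.6]
  ]
}}

```text
t: 32.3
eef_pos: [0.4985, 0.2982, 0.2896]
tool_rot: [1.0, -0.005, 0.001, -0.0]
ft_force: [-0.2, -0.4, -0.6]
gripper_width: 0.052
grasp_force: 0.0
```

```bash
python3 - <<'E'
from h import *
s=telemetry.get_state();print(s["eef_pos"],s["gripper_width"])
im=camera("wrist");cv2.imwrite("pics/w16.png",im);pickle.dump(s,open("w16.pkl","wb"))
b=camera("side")
cv2.imwrite("pics/m7.png",np.hstack([cv2.resize(im[80:300,220:400],None,fx=2.4,fy=2.4,interpolation=cv2.INTER_CUBIC),cv2.resize(b[180:380,190:330],(368,528))]))
E
```

```text
[0.49854706 0.298199   0.2896085 ] 0.0520311621371468
```

View pics/m7.png

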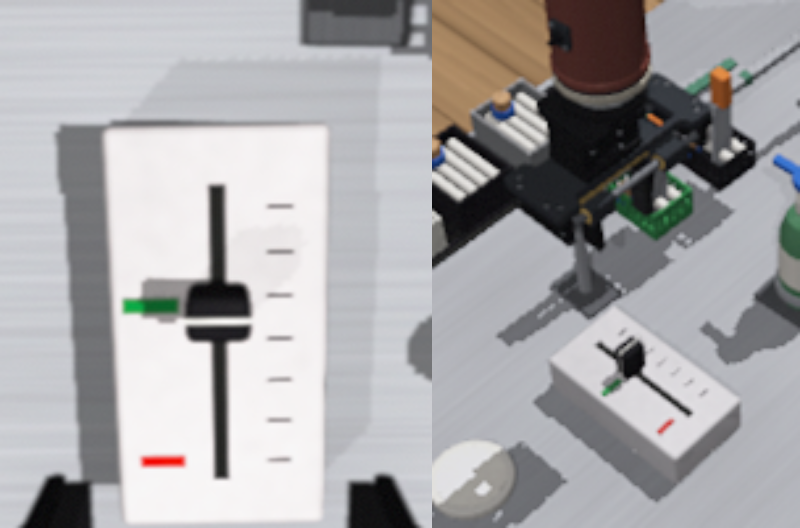

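```bash
python3 - <<'E'
from h import *
s=pickle.load(open("w16.pkl","rb"))
p=lambda x,y,z:atz(ray("wrist",(220+x/2.4,80+y/2.4),s),z)
print("red",p(163,461,.0515),"green",p(151,306,.0515),"fader",p(218,322,.09))
E
```

```text
red [0.4234 0.3269 0.0515] green [0.4991 0.3302 0.0515] fader [0.4999 0.2996 0.09  ]
```

```bash
python3 -c "
from station import job; print(job.finish_job())"
```

```text
the job is handed in; nothing more can be done
None
```

The job is handed in. I pulled the fader to off, hung the green and black baskets past the mark (no white one was there), pressed the bottle cap down and released it, then set the fader within about 1 mm of the green mark; I judged the full press by force alone and took no picture of the cap back up.

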